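# Free the filter wheel: drawer home, index pin held back

## Robot

A 6-joint arm with a two-finger parallel gripper is mounted at the origin on a cart in front of the work surface, level with it; the furniture and walls round the work are solid. World frame = base frame: x ahead of the robot, y to its left, z up, the work surface at z = 0. Lengths are in m, angles in rad, forces in N, time in s.
With the tool pointing down it reaches from about 0.325 to 0.85 m from the base axis. Payload 4.4 kg.
Tool frame: the origin (TCP) lies midway between the tips of the shut fingers; the grasp point (between the pads) lies 19 mm behind it; z points along the fingers, y is the line along which they close (so a half turn about z gives the same grasp; the last joint's range is limited). The gripper opens to 94 mm and grips with 3 to 60 N. Pads are 16 mm wide; open, the fingers measure 119 mm over their backs; the gripper's body (75 mm by 177 mm) begins 78 mm behind the grasp point.
Start: joints at [0.62, 0.207, 1.542, -0, 1.393, -0.15], TCP at [0.413, 0.4, 0.205] pointing down, gripper open.
Joint ranges: [-2.73, 2.73], [-0.86, 2.22], [0.23, 2.46], [-1.11, 4.25], [0.08, 2.63], [-2.82, 2.82]. Speed limits (rad/s): [2.79, 2.79, 3.14, 3.14, 3.14, 3.14].

## Interface

Orientations are given as [roll, pitch, yaw] about the fixed x, y, z axes, in that order (R = Rz(yaw) Ry(pitch) Rx(roll)).
In Python, from station import arm gives the robot as it stands. The module is installed in compiled form; this text tells all that it offers.
- The arm moves only by the tool play_rows, never from a script. Its argument "deltas" is one flat list of numbers, 7 for each row, row after row: the shift along the tool's x, y, z in units of 40 mm (1.0 is 40 mm), then the turn, a rotation vector about the tool's x, y, z in units of 6 degrees (1.0 is 6 degrees), then the opening in per cent of the stroke, from 0 (shut) to 100 (fully open). A call has 1 to 10 rows; each row is the pose to reach, as a shift and turn from the pose commanded when the call began, along the tool's axes at that moment; what a row does not reach only later rows make up. A row lasts 1/8 s, in which the tool goes at most 62.5 mm and 10.7 degrees, less where a joint would pass 70% of its speed; a pose out of reach is approached as far as the arm can. A call with a gripper value outside its range is refused whole. The fingers move at their own pace and stop on an object; "squeeze" is the grip in N (left out, the last holds). Time passes only in rows, so rows that repeat a pose let the fingers close. It gives the time, the measured TCP pose, the force, the opening and the grip force at its end, in the units of the state.
- arm.sense(): the state, without advancing time (a new reading comes with each control period).
- arm.grab_frame(name): name is "side" or "top"; returns a dict with "color" (384x512x3 uint8, red, green, blue), "K" (3x3 intrinsics, pixels), "view" (4x4, takes a point from world to camera coordinates). Camera axes: x right, y down, z forward; pixel columns grow to the right and rows downward; lengths in m; the calibration is good to about 2 mm. A picture is of the moment at which its call begins. There is no depth.
- arm.job_done(): hands the job in; it is judged then, once.
The state is a dict: "t": time; "qpos": joint angles; "joint_vel": joint speeds; "joint_torque": joint torques, N m; "eef_pos": TCP position; "orientation": TCP orientation; "wrist_force": force on the tool from outside, world axes, zero at the start; "wrist_torque": the same for the moment, N m; "opening": opening from 0.0 (shut) to 1.0 (fully open); "grip_force": force on a finger pad.
Only numpy, scipy, OpenCV 4.12 (cv2) and the standard library are available. Lean on these libraries where they do the work, as an engineer would, in place of code of your own. Each camera call takes 0.05 s, during which the arm holds its last target. There are 200 camera calls.

## Task

Make the filter changer ready for a colleague to turn its wheel: push the open blue filter drawer fully home until it seats at its detent, then take the orange knob of the sprung index pin, pull it straight up as far as it goes and keep it there, clear of its hole in the wheel. The job ends holding: finish with the knob still in the gripper, pulled fully back against its spring, and do not let it go. Do not turn the filter wheel yourself, and leave the dish, the timer and the marker beside the changer where they are.

Things in the scene. Friction and masses are not known exactly. Their poses are not given: they have to be found in the camera images.
- filter_unit: Filter changer, fixed to the table; place and heading vary. White base 130 (x) x 120 (y) x 44 high mm, origin at the centre of its underside; drawer at its front (-x). On top a dark level wheel, 100 across, centred, top 55 above the table. At the rear an aluminium bracket over the wheel's rim, x = +24 to +64, 28 wide, top 72 above the table, carries the index pin.
- drawer_face (a point): Centre of the outer face of the blue drawer front, 22 mm above the table; moves with the drawer. Front plate 74 mm wide (y), 34 high (5 to 39 mm above the table), 12 thick, flat, no handle. Axes as filter_unit: the face looks along -x, push along +x. With the drawer home it lies 77 mm in front (-x) of filter_unit's origin.
- filter_drawer (a joint): Drawer opening, m: 0 = fully home at a hard stop, 0.055 = fully out; starts 0.020 to 0.042 open; about 0.5 N friction. In the last 8 mm it rides over a sprung detent (resists with up to about 3 N); from about 3 mm on the detent draws it in and keeps it home; left between 4 and 8 mm it may be pushed out again.
- pin_knob (a point): Centre of the neck of the index pin's orange rubber knob, 42 mm behind (+x) filter_unit's origin; moves with the pin, which is vertical. Seated: 99.5 mm above the table, 27.5 above the bracket's top. Neck: upright cylinder, 20 mm diameter, 20 high (10 above and below this point); on it a flange 28 diameter, 7 thick. Below the neck only a steel bushing, 13 thick, 9 high.
- index_pin (a joint): How far the index pin is pulled up, m: 0 = seated in its hole in the wheel, 0.012 = fully back at its hard stop. The nose leaves the hole at about 0.008. A spring pulls it down with about 4 N when seated and about 6 N fully back; it snaps back when let go.
- filter_wheel (a joint): Angle of the filter wheel about its vertical axis, rad: 0 = the place held by the seated pin, at the start always 0. Once the pin is out it turns easily.
- small_dish: Bystander: clear round dish 39 mm in diameter, 14 mm high, beside the left (+y) side of the changer; origin at the centre of its underside.
- bench_timer: Bystander: white bench timer, 41 by 68 by 55 high mm, to the left of the drawer; origin at the centre of its underside.
- green_marker: Bystander: marker pen 135 mm long, 17 mm thick, white with a green cap, lying along the right (-y) side of the changer; origin at the middle of its underside.
Mind the look-alikes: they are no part of the job. What is meant by the filter_unit is not red, and is the larger of those in its own colour.

How it is judged:
On the way, in this order (a step that is already met when the one before it is completed fails the run):
1. the drawer is fully home in its detent (value of joint filter_drawer below 0.002 m), for 0.2 s.
2. the index pin is pulled fully back by the gripper (value of joint filter_drawer below 0.002 m and value of joint index_pin above 0.01 m and contact force between the fingers and index_pin above 2 N), for 0.3 s.
At the end, for the whole second after the job is handed in: Drawer less than 2 mm open; index pin pulled up more than 10 of its 12 mm and held there by the gripper's fingers (contact force on it above 2 N); wheel within 0.15 rad of its index place (all of step 2 and not (value of joint filter_wheel above 0.15 rad or value of joint filter_wheel below -0.15 rad)); the arm keeps its last pose, push and grip.
It fails at once if the filter wheel was turned more than 0.15 rad (value of joint filter_wheel above 0.15 rad or value of joint filter_wheel below -0.15 rad).
It fails at once if the small dish was moved more than 15 mm (distance of small_dish from where it was at the start of the episode above 0.015 m).
It fails at once if the bench timer was moved more than 15 mm (distance of bench_timer from where it was at the start of the episode above 0.015 m).
It fails at once if the green marker was moved more than 15 mm (distance of green_marker from where it was at the start of the episode above 0.015 m).
It also fails if it takes over 43 s, if anything falls off the work surface, if the arm or the gripper's body presses on something with over 40 N, if the wrist force passes 120 N, or if a joint passes its speed limit or range.

## Working session

There is one attempt and no reset: what is moved stays moved. The work goes in short steps, Python scripts to look and compute and a tool call to move; the robot and the scene stay as the last step left them, time stands still between calls to the robot, and variables do not carry over. Pictures are saved under pics/ and viewed, at most 10 in all, crops included, and the job is handed in when it is done.

Besides the shell and the picture viewer there is one more tool, called as name(argument=value, ...) on one line, values as JSON. play_rows: Moves the arm, as the interface text tells. Its arguments: {"type":"object","properties":{"deltas":{"type":"array","items":{"type":"number"}},"squeeze":{"type":"number"}},"required":["deltas"]}

```bash
mkdir -p pics; python3 - <<'E'
from station import arm
import cv2,pickle
for n in("top","side"):
    f=arm.grab_frame(n); pickle.dump(f,open(n+".pkl","wb"))
    cv2.imwrite(f"pics/{n}0.png",cv2.resize(f["color"][:,:,::-1],(768,576),interpolation=cv2.INTER_CUBIC))
    print(f["K"],f["view"])
print(arm.sense())
E
```

```text
[[477.31864702   0.         258.72694449]
 [  0.         477.31864702 189.95829205]
 [  0.           0.           1.        ]] [[-0.00895976 -0.99986907 -0.0134743   0.13090628]
 [-0.99521623  0.0102274  -0.09715995  0.54324247]
 [ 0.09728504  0.01253932 -0.99517757  0.9499958 ]
 [ 0.          0.          0.          1.        ]]
[[477.06828916   0.         255.29523902]
 [  0.         477.06828916 185.97861405]
 [  0.           0.           1.        ]] [[-0.99745961 -0.07035884 -0.01113413  0.57828589]
 [-0.02193531  0.452082   -0.89170663  0.06090762]
 [ 0.06777298 -0.88919711 -0.45247687  1.10884331]
 [ 0.          0.          0.          1.        ]]
{'t': 0.1, 'qpos': array([ 6.19489386e-01,  2.07331789e-01,  1.54278296e+00, -1.70063564e-05,
        1.39349752e+00, -1.50532495e-01]), 'joint_vel': array([ 0.00060293, -0.00159581, -0.00347794,  0.0014892 ,  0.00030466,
        0.00082878]), 'joint_torque': array([ 8.58423664e-05, -3.71863782e+01, -2.82293379e+01,  6.99650589e-02,
        3.11835331e-02, -4.54848771e-05]), 'eef_pos': array([0.41222358, 0.39983949, 0.20442196]), 'orientation': array([-3.13959336e+00, -2.86326766e-04,  2.34082094e+00]), 'wrist_force': array([-0.19088392, -0.26012026, -0.19776924]), 'wrist_torque': array([-0.01219161, -0.04367804, -0.04085311]), 'grip_force': 0.0, 'opening': 0.9987099358255741}
```

View pics/top0.png

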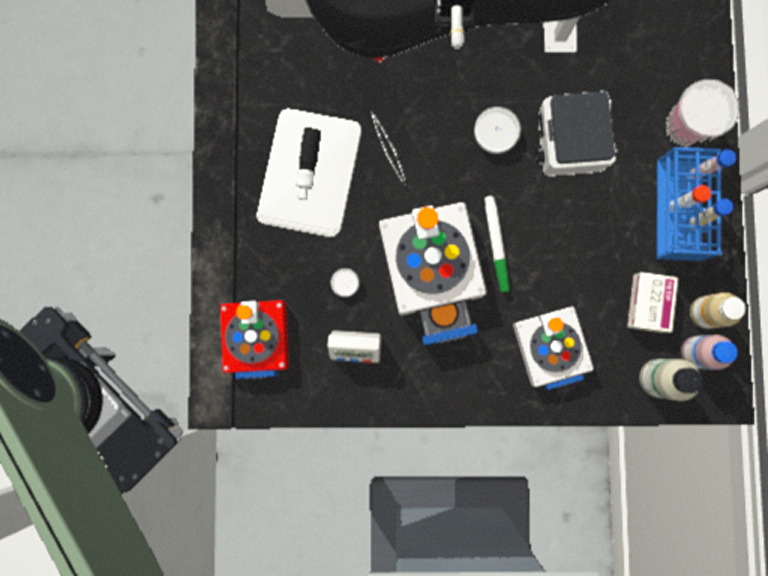

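View pics/side0.png

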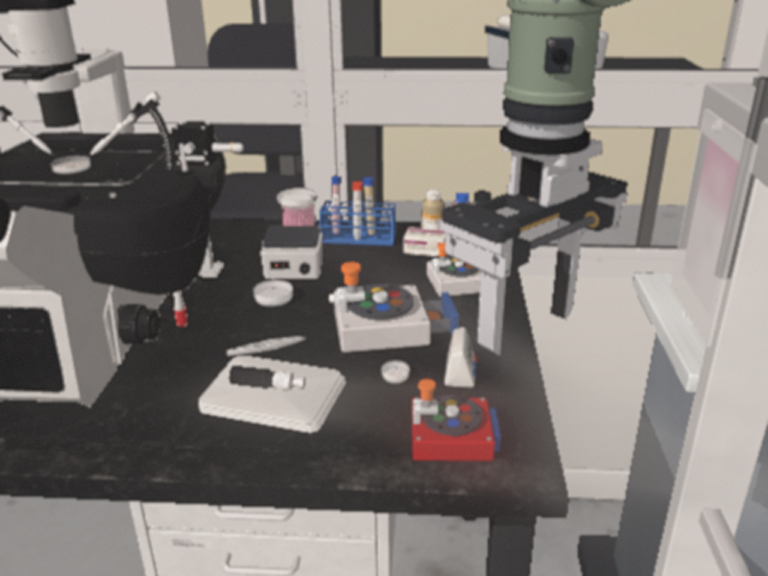

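The top view shows the large white unit with base corners near (381,219), (467,203), (485,297) and (398,314). The knob is at (427,218), the blue drawer front at (449,334), the marker at (497,245), the dish at (345,283) and the timer at (354,347). The red unit and the small white one are decoys.

```bash
cat > h.py <<'E'
import numpy as np,cv2,pickle
def proj(f,P):
    P=np.atleast_2d(P); c=P@f["view"][:3,:3].T+f["view"][:3,3]; u=c@f["K"].T; return u[:,:2]/u[:,2:]
def ray(f,uv,z):
    R,t=f["view"][:3,:3],f["view"][:3,3]; o=-R.T@t; d=R.T@np.linalg.solve(f["K"],[*uv,1]); return o+d*(z-o[2])/d[2]
def blob(f,lo,hi,box):
    h=cv2.cvtColor(f["color"],cv2.COLOR_RGB2HSV); m=cv2.inRange(h,lo,hi); k=np.zeros_like(m); x0,y0,x1,y1=box; k[y0:y1,x0:x1]=m[y0:y1,x0:x1]
    ys,xs=np.nonzero(k); return np.c_[xs,ys].astype(float)
E
python3 - <<'E'
from h import *
from scipy.optimize import least_squares
T=pickle.load(open("top.pkl","rb"));S=pickle.load(open("side.pkl","rb"))
cor=(np.array([[381,219],[467,203],[485,297],[398,314]])+.5)/1.5-.5
k=blob(T,(5,150,120),(20,255,255),(270,132,300,158)); kc=k.mean(0)
b=blob(T,(100,120,60),(125,255,255),(275,205,325,235)); print("knob",len(k),kc,ray(T,kc,.1165),"blue",len(b),b.min(0),b.max(0))
ks=blob(S,(3,150,120),(20,255,255),(220,170,245,198)); print("side knob",len(ks),ks.min(0),ks.max(0),ks.mean(0))
def W(p,L): c,s=np.cos(p[2]),np.sin(p[2]); L=np.array(L); return np.c_[p[0]+c*L[:,0]-s*L[:,1],p[1]+s*L[:,0]+c*L[:,1],L[:,2]]
L=[[.065,.06,.044],[.065,-.06,.044],[-.065,-.06,.044],[-.065,.06,.044],[.042,0,.115]]
r=least_squares(lambda p:(proj(T,W(p,L))-np.r_[cor,[kc]]).ravel(),[.5,.0,.1]); p=r.x
print("pose",p,"yawdeg",np.degrees(p[2]),"res",r.fun.round(2))
print("knob",W(p,[[.042,0,.0995]]),"side pred",proj(S,W(p,[[.042,0,.0995],[.042,0,.1165]])))
# drawer opening: blue pixels top edge at z .039
c,s=np.cos(p[2]),np.sin(p[2])
w=np.array([ray(T,q,.039) for q in b])-[p[0],p[1],0]; lx=c*w[:,0]+s*w[:,1]; ly=-s*w[:,0]+c*w[:,1]
print("local x pct",np.percentile(lx,[1,5,50,95,99]),"y",np.percentile(ly,[1,99]))
print("face home",W(p,[[-.077,0,.022]]))
for n,a,z in(("dish",(345,283),.014),("timer",(354,340),.055),("mk1",(491,200),.01),("mk2",(503,287),.01)): print(n,ray(T,(np.array(a)+.5)/1.5-.5,z))
E
```

```text
knob 153 [284.75163399 144.91503268] [0.6201465  0.07497426 0.1165    ] blue 236 [281. 216.] [318. 229.]
side knob 148 [227. 175.] [239. 189.] [233.13513514 181.31756757]
pose [0.57907594 0.06592838 0.17502003] yawdeg 10.027909222123602 res [-0.85  0.18 -0.13  0.05  0.42  0.06 -0.4  -0.29  0.89 -0.01]
knob [[0.62043431 0.07324175 0.0995    ]] side pred [[233.82724328 182.16693493]
 [233.57998206 175.13805011]]
local x pct [-0.11218866 -0.11066902 -0.10486119 -0.09896343 -0.09774206] y [-0.0405577   0.03376332]
face home [[0.50325226 0.05252053 0.022     ]]
dish [0.54944175 0.18585871 0.014     ]
timer [0.46969632 0.17121322 0.055     ]
mk1 [ 0.66476745 -0.0192125   0.01      ]
mk2 [ 0.5420139 -0.0330096  0.01     ]
```

play_rows(deltas=[-6.78,-5.93,0,0,0,-9.32,0,-6.78,-5.93,0,0,0,-9.32,0,-6.78,-5.93,0,0,0,-9.32,0,-6.78,-5.93,0,0,0,-9.32,0,-6.78,-5.93,0,0,0,-9.32,0,-6.78,-5.93,0,0,0,-9.32,0,-6.78,-5.93,0,0,0,-9.32,0,-6.78,-5.93,0,0,0,-9.32,0,-6.78,-5.93,0,0,0,-9.32,0,-6.78,-5.93,0,0,0,-9.32,0], squeeze=10)

```text
t: 1.35
eef_pos: [0.4312, 0.0416, 0.2053]
orientation: [3.141, -0.0, -2.965]
wrist_force: [-0.1, 0.3, -0.6]
opening: 0.007
grip_force: 0.0
```

play_rows(deltas=[0,0,1.5,0,0,0,0,0,0,3,0,0,0,0,0,0,4,0,0,0,0,0,0,4.6,0,0,0,0,0,0,4.6,0,0,0,0,0,0,4.6,0,0,0,0])

```text
t: 2.1
eef_pos: [0.4323, 0.041, 0.0224]
orientation: [-3.141, 0.002, -2.965]
wrist_force: [0.3, -0.3, 0.4]
opening: 0.008
grip_force: 0.0
```

```bash
python3 - <<'E'
from station import arm
import cv2
f=arm.grab_frame("side"); cv2.imwrite("pics/s1.png",cv2.resize(f["color"][140:290,190:390,::-1],(800,600),interpolation=cv2.INTER_CUBIC))
s=arm.sense();print(s["eef_pos"],s["wrist_force"],s["qpos"])
E
```

```text
[0.43279033 0.04072505 0.02279576] [0.46880171 0.49314071 0.25777496] [-1.05813172e-01  1.62036877e-01  2.02943973e+00  2.44377936e-05
  9.47262795e-01 -1.85267441e+00]
```

View pics/s1.png

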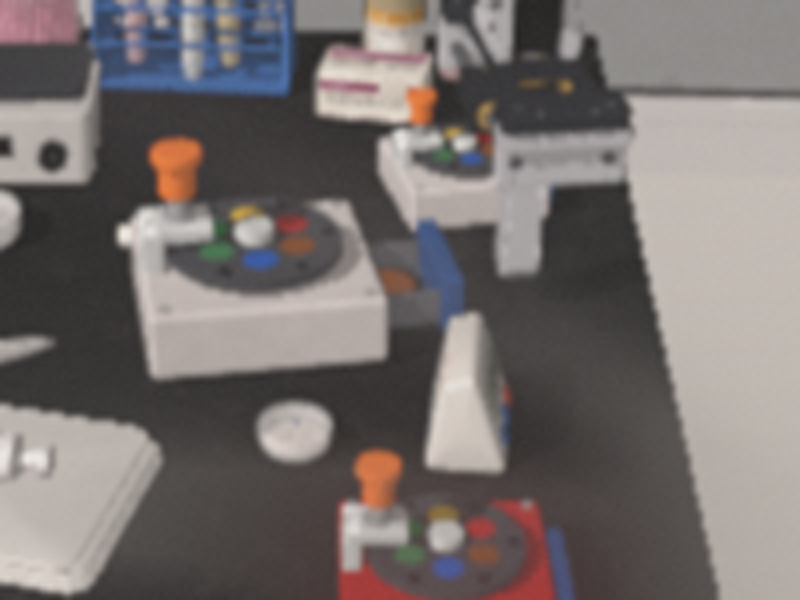

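The fingers (crop 520,270) are lined up in front of the open drawer front (crop 440,270), and the path is clear. Next I push along -tool x.

play_rows(deltas=[-0.3,0,0,0,0,0,0,-0.6,0,0,0,0,0,0,-0.8,0,0,0,0,0,0,-0.95,0,0,0,0,0,0,-1.1,0,0,0,0,0,0,-1.2,0,0,0,0,0,0,-1.3,0,0,0,0,0,0,-1.4,0,0,0,0,0,0,-1.5,0,0,0,0,0,0,-1.5,0,0,0,0,0,0])

```text
t: 3.4
eef_pos: [0.4877, 0.0506, 0.021]
orientation: [3.141, -0.007, -2.966]
wrist_force: [-6.2, -0.6, 5.6]
opening: 0.008
grip_force: 3.5
```

play_rows(deltas=[-0.06,0,0,0,0,0,0,-0.12,0,0,0,0,0,0,-0.18,0,0,0,0,0,0,-0.24,0,0,0,0,0,0,-0.24,0,0,0,0,0,0])

```text
t: 4.03
eef_pos: [0.4947, 0.052, 0.0207]
orientation: [3.141, -0.012, -2.965]
wrist_force: [-13.2, -2.9, 11.0]
opening: 0.002
grip_force: 6.7
```

play_rows(deltas=[-0.06,0,0,0,0,0,0,-0.1,0,0,0,0,0,0,-0.1,0,0,0,0,0,0])

```text
t: 4.4
eef_pos: [0.4947, 0.0521, 0.0203]
orientation: [3.141, -0.021, -2.964]
wrist_force: [-22.1, -5.2, 19.1]
opening: 0.006
grip_force: 11.0
```

```bash
python3 - <<'E'
from station import arm
import cv2
f=arm.grab_frame("side"); a=cv2.resize(f["color"][180:250,210:330,::-1],(800,467),interpolation=cv2.INTER_CUBIC); cv2.imwrite("pics/s2.png",a)
s=arm.sense();print(s["eef_pos"],s["wrist_force"],s["wrist_torque"])
E
```

```text
[0.4947388  0.05208618 0.02036367] [-20.7759887   -5.57731337  18.02862511] [-0.80746072  3.74501337  0.17796938]
```

View pics/s2.png

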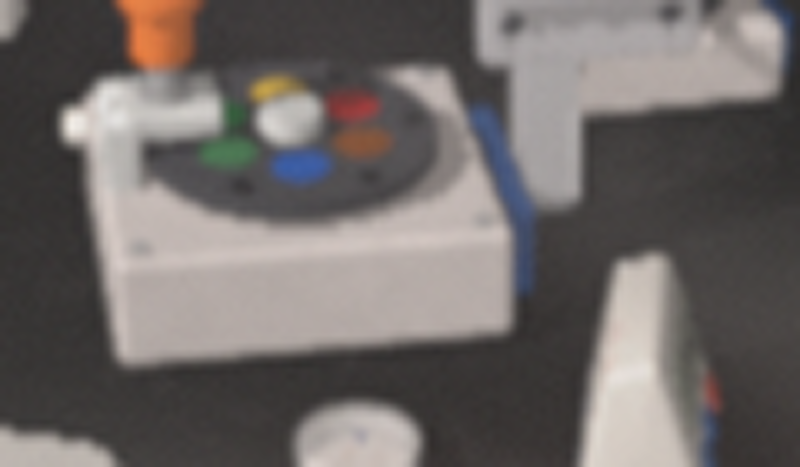

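The drawer front is flush at (505,190), and there was no travel between 13 N and 22 N, so it is at the hard stop. I back off, rise and open.

play_rows(deltas=[0.3,0,0,0,0,0,0,0.8,0,0,0,0,0,0,1.0,0,-1,0,0,0,0,1.0,0,-2.5,0,0,0,50,1.0,0,-4,0,0,0,80,1.0,0,-4,0,0,0,80,1.0,0,-4,0,0,0,80,1.0,0,-4,0,0,0,80])

```text
t: 5.45
eef_pos: [0.4632, 0.0464, 0.1795]
orientation: [3.141, -0.003, -2.966]
wrist_force: [-0.3, 0.9, 0.0]
opening: 0.499
grip_force: 0.0
```

```bash
python3 - <<'E'
from station import arm
from h import *
T=arm.grab_frame("top");S=arm.grab_frame("side")
from scipy.optimize import least_squares
for n,f,lo,box in(("top",T,(5,150,120),(270,132,300,158)),("side",S,(3,150,120),(220,170,245,198))):
    k=blob(f,lo,(20,255,255),box); print(n,len(k),k.mean(0),ray(f,k.mean(0),.115 if n=="top" else .104))
c=T["color"][130:250,230:350,::-1]; cv2.imwrite("pics/t2.png",cv2.resize(c,(600,600),interpolation=cv2.INTER_CUBIC))
s=arm.sense();print(s["eef_pos"],s["orientation"],s["wrist_force"],s["opening"])
E
```

```text
top 154 [284.78571429 144.94155844] [0.62038513 0.07484572 0.115     ]
side 148 [233.13513514 181.31756757] [0.62125084 0.07819674 0.104     ]
[0.46323019 0.04640936 0.17955969] [ 3.14063361 -0.00339126 -2.96647245] [-0.21061448  0.02059409  0.52397841] 0.5855732101017376
```

View pics/t2.png

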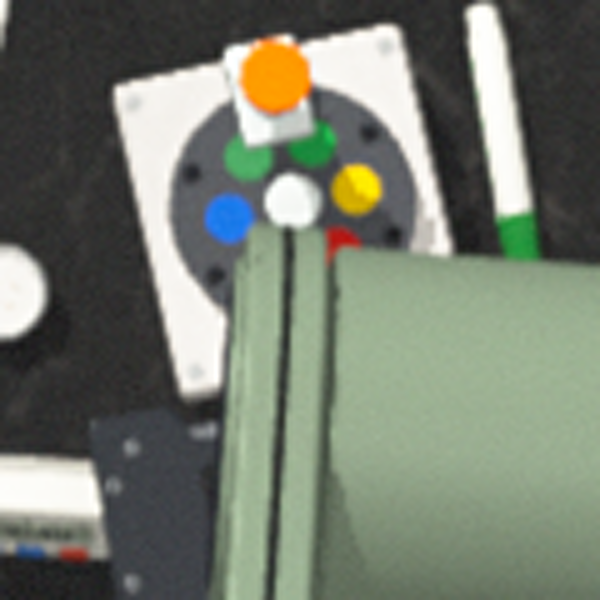

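Wheel and knob are unmoved, with the knob top at crop (275,76), about world (0.6205, 0.0745). I move above it.

play_rows(deltas=[-1.2,0,0,0,0,0,80,-2.5,0,0,0,0,0,80,-3.5,0,0,0,0,0,80,-4,0,0,0,0,0,80,-4,0,0,0,0,0,80,-4,0,0,0,0,0,80])

```text
t: 6.3
eef_pos: [0.6207, 0.0741, 0.1803]
orientation: [3.141, -0.003, -2.966]
wrist_force: [0.6, -0.2, 0.3]
opening: 0.8
grip_force: 0.0
```

play_rows(deltas=[0,0,0.8,0,0,0,80,0,0,1.5,0,0,0,80,0,0,2.1,0,0,0,80,0,0,2.48,0,0,0,80,0,0,2.48,0,0,0,80,0,0,2.48,0,0,0,80])

```text
t: 7.05
eef_pos: [0.6227, 0.0741, 0.0835]
orientation: [-3.141, 0.002, -2.966]
wrist_force: [0.4, 0.7, 0.5]
opening: 0.803
grip_force: 0.0
```

```bash
python3 - <<'E'
from station import arm
import cv2
f=arm.grab_frame("side"); a=cv2.resize(f["color"][150:250,210:343,::-1],(798,600),interpolation=cv2.INTER_CUBIC); cv2.imwrite("pics/s3.png",a)
s=arm.sense();print(s["eef_pos"],s["wrist_force"])
E
```

```text
[0.62296348 0.07414857 0.08375501] [-0.04275472  0.22462359  0.25084534]
```

View pics/s3.png

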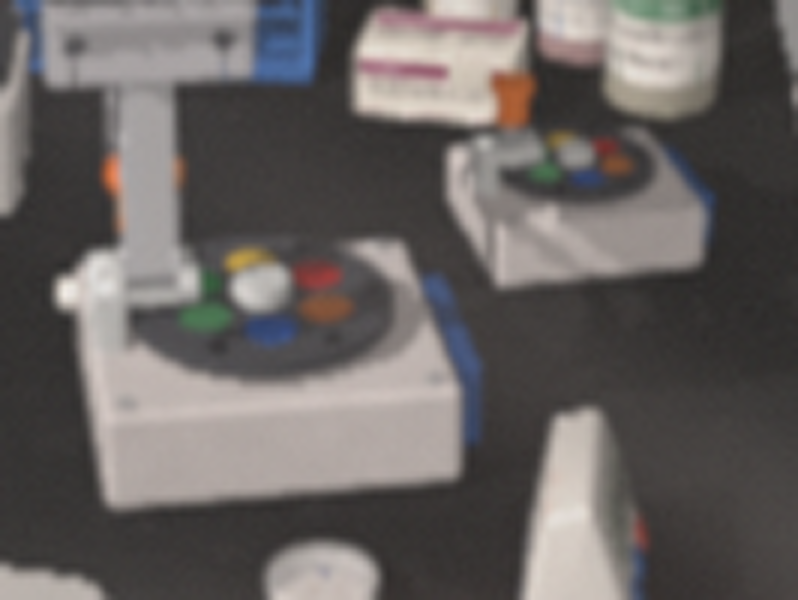

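The drawer is still flush at (455,360) and the finger straddles the knob at (145,190). I trim the position slightly and close.

play_rows(deltas=[0.04,0,0.06,0,0,0,60,0.04,0,0.06,0,0,0,30,0.04,0,0.06,0,0,0,10,0.04,0,0.06,0,0,0,0,0.04,0,0.06,0,0,0,0,0.04,0,0.06,0,0,0,0,0.04,0,0.06,0,0,0,0,0.04,0,0.06,0,0,0,0,0.04,0,0.06,0,0,0,0], squeeze=35)

```text
t: 8.22
eef_pos: [0.6203, 0.0743, 0.0799]
orientation: [3.141, 0.0, -2.966]
wrist_force: [-0.2, 2.8, 0.7]
opening: 0.285
grip_force: 35.0
```

play_rows(deltas=[0,0,0,0,0,0,0,0,0,0,0,0,0,0])

```text
t: 8.48
eef_pos: [0.6204, 0.0743, 0.0799]
orientation: [3.141, 0.0, -2.966]
wrist_force: [-0.2, 3.4, 0.6]
opening: 0.282
grip_force: 35.0
```

```bash
python3 - <<'E'
from station import arm
import cv2,numpy as np
f=arm.grab_frame("side"); a=cv2.resize(f["color"][140:215,200:300,::-1],(800,600),interpolation=cv2.INTER_CUBIC)
cv2.imwrite("pics/s4.png",a)
s=arm.sense();print(s["eef_pos"],s["wrist_force"],s["wrist_torque"],s["opening"],s["grip_force"])
E
```

```text
[0.62031724 0.07429419 0.07987202] [0.22255339 4.14671503 0.40712445] [ 0.70140243 -0.02138714  0.00899078] 0.28449646485549934 35.000120401382446
```

View pics/s4.png

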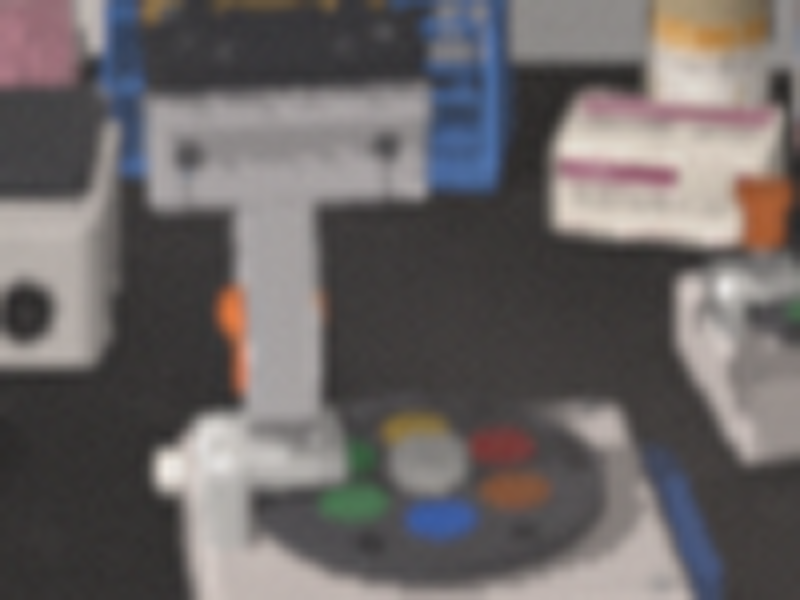

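The opening of 26.8 mm suggests the pads bear on the flange (28 mm) rather than the neck. I reopen, lower 4 mm and regrip.

play_rows(deltas=[0,0,0,0,0,0,45,0,0,0,0,0,0,45,0.03,0,0.1,0,0,0,45,0.03,0,0.1,0,0,0,45,0.03,0,0.1,0,0,0,0,0.03,0,0.1,0,0,0,0,0.03,0,0.1,0,0,0,0,0.03,0,0.1,0,0,0,0], squeeze=35)

```text
t: 9.52
eef_pos: [0.6192, 0.0741, 0.0759]
orientation: [3.141, 0.0, -2.966]
wrist_force: [0.2, 0.6, 0.3]
opening: 0.285
grip_force: 35.0
```

play_rows(deltas=[0,0,-0.05,0,0,0,0,0,0,-0.1,0,0,0,0,0,0,-0.15,0,0,0,0,0,0,-0.2,0,0,0,0,0,0,-0.25,0,0,0,0,0,0,-0.25,0,0,0,0], squeeze=45)

```text
t: 10.28
eef_pos: [0.6191, 0.0741, 0.0859]
orientation: [3.141, 0.0, -2.966]
wrist_force: [1.9, 5.0, -5.4]
opening: 0.285
grip_force: 45.0
```

play_rows(deltas=[0,0,-0.04,0,0,0,0,0,0,-0.08,0,0,0,0,0,0,-0.1,0,0,0,0,0,0,-0.1,0,0,0,0])

```text
t: 10.78
eef_pos: [0.619, 0.074, 0.0881]
orientation: [3.141, -0.0, -2.966]
wrist_force: [5.5, 5.5, -12.0]
opening: 0.282
grip_force: 45.0
```

Travel stopped at 12.2 mm and the force jumped to 12 N, so the pin is at its hard stop. I check the hold once more.

play_rows(deltas=[0,0,0,0,0,0,0,0,0,0,0,0,0,0,0,0,0,0,0,0,0,0,0,0,0,0,0,0])

```text
t: 11.28
eef_pos: [0.619, 0.0741, 0.0881]
orientation: [3.141, -0.0, -2.966]
wrist_force: [5.9, 4.4, -12.0]
opening: 0.281
grip_force: 45.0
```

```bash
python3 - <<'E'
from station import arm
import cv2
f=arm.grab_frame("side"); a=cv2.resize(f["color"][140:230,200:320,::-1],(800,600),interpolation=cv2.INTER_CUBIC)
cv2.imwrite("pics/s5.png",a)
s=arm.sense();print(s["eef_pos"],s["wrist_force"],s["opening"],s["grip_force"])
E
```

```text
[0.61900663 0.07405478 0.08810967] [  5.4180189    3.64210881 -11.86293635] 0.28016709449021576 44.99694228172302
```

View pics/s5.png

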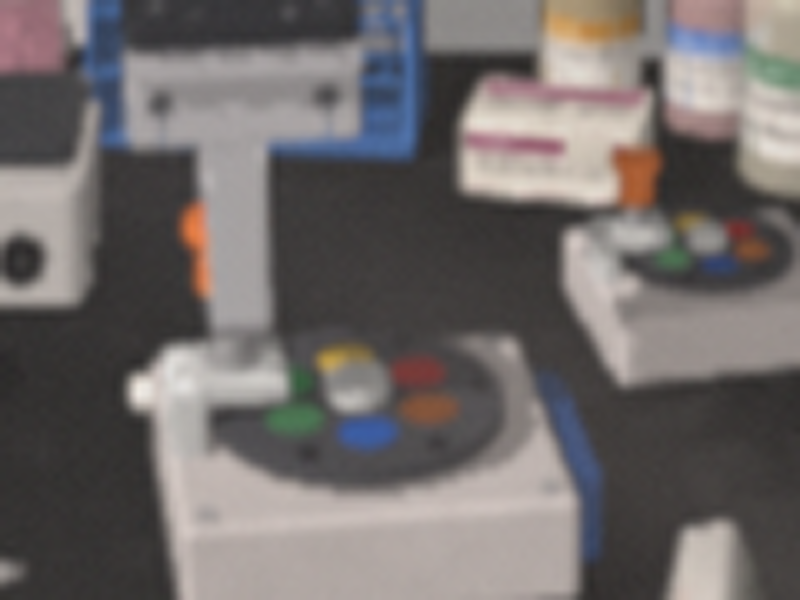

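The knob has risen with the fingers (flange at (192,228), about 5.5 px up, or 12 mm). The drawer is flush and the wheel's colours have not turned.

```bash
python3 -c "
from station import arm
print(arm.job_done())"
```

```text
the job is handed in; nothing more can be done
None
```

The job is handed in, with no verdict returned: the drawer is home at its stop, and the gripper is holding the orange knob about 12 mm up at its hard stop with 45 N of grip. In the last side view the wheel had not turned; the dish and timer were last seen in place before the grasp, the marker just after the drawer push.

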